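# Hang a parts bin on the bench rack's cleat rail

### The arm

A 6-joint arm with a two-finger parallel gripper is mounted at the origin on the work surface. World frame = base frame: x ahead of the robot, y to its left, z up, the work surface at z = 0. Lengths are in m, angles in degrees, forces in N, time in s.
With the tool pointing down it reaches from about 0.4 to 0.925 m from the base axis. Payload 12.5 kg.
Tool frame: the origin (TCP) lies at the very end of the fingers, on their centre line; the grasp point (between the pads) lies 19 mm behind it (manip.grip_depth is the distance from the TCP to the grasp point, in m); z points along the fingers, y is the line along which they close (so a half turn about z gives the same grasp; the last joint's range is limited). The gripper opens to 95 mm and grips with 3 to 60 N. Pads are 20 mm wide; open, the fingers measure 119 mm over their backs; the gripper's body (75 mm by 180 mm) begins 59 mm behind the grasp point.
Start: joints at [-71.654, 28.126, 89.318, -0, 62.55, -6.05], TCP at [0.258, -0.569, 0.215] pointing down, gripper open.
Joint ranges: [-177.58, 177.58], [-47.91, 125.51], [2.72, 160], [-65.01, 245.01], [3.68, 167.84], [-153.87, 153.87]. Speed limits (degrees/s): [127.2, 127.2, 159.86, 180, 180, 180].

### API

Orientations are given as a 3x3 rotation matrix whose columns are the frame's x, y, z axes.
In Python, from bench import manip gives the robot as it stands.
- The arm moves only by the shell command python3 inch.py 'ROWS'. ROWS is rows parted by semicolons, their numbers by spaces, 1 to 8 of them, each of 5 numbers: the finger opening in m, then dx, dy, dz in m, then a turn about the tool's z in degrees; each row is the pose to reach, as a shift and turn from the pose commanded when the command began, along the tool's axes at that moment; what a row does not reach only later rows make up. A row lasts 1/12 s, in which the tool goes at most 0.0417 m and 7.16 degrees, less where a joint would pass 70% of its speed; a pose out of reach is approached as far as the arm can. The fingers move at their own pace and stop on an object; the grip force is fixed at half the most. Time passes only in rows, so rows that do not move let the fingers close. It prints the time, the measured TCP pose, the force, the opening and the grip force at its end.
- manip.read_state(): the state, without advancing time (a new reading comes with each control period).
- manip.get_image(name): name is "scene" or "top"; returns the picture (420x560x3 uint8, red, green, blue); there is no depth.
- manip.camera_info(name): a dict with "vfov" (degrees; the focal length in pixels is half the picture's height over the tangent of half this angle, whatever the lens; pixels are square), "cx", "cy" (the principal point, pixels), "extrinsics" (4x4, takes a point from camera to world coordinates). Camera axes: x right, y down, z forward; pixel columns grow to the right and rows downward; lengths in m; the calibration is good to about 2 mm. A picture is of the moment at which its call begins. camera_info takes no time and is no camera call.
- manip.job_done(): hands the job in; it is judged then, once.
The state is a dict: "time": time; "joint_positions": joint angles; "joint_vel": joint speeds; "effort": joint torques, N m; "tool_pos": TCP position; "orientation": TCP orientation; "contact_force": force on the tool from outside, world axes, zero at the start; "wrist_torque": the same for the moment, N m; "width": finger opening in m; "grasp_force": force on a finger pad.
Only numpy, scipy, OpenCV 4.12 (cv2) and the standard library are available. Lean on these libraries where they do the work, as an engineer would, in place of code of your own. Each camera call takes 0.05 s, during which the arm holds its last target. There are 200 camera calls.

### The job

Hang the empty parts bin that stands on the bench in the gap between the two bins on the bench rack. Hold it with its front tilted well up (about 20 degrees or more), hook the angled strip on its back over the rack's cleat, then let the front come down so that it hangs level and fully home on the cleat, back against the lower bar. Leave the other bins and the loose things on the bench where they are.

Things in the scene. Friction and masses are not known exactly. Their poses are not given: they have to be found in the camera images.
- bin: Empty open-fronted plastic bin, 155 deep (x -80 to 75) x 96 wide (y) x 75 mm high, 0.17 to 0.28 kg. Origin: on its underside; -x is its low front, +x its back, z up. Walls 2.5 mm, floor 3 mm; sides 75 high at the back, from x -15 sloping down to 42 at x -60. The back's outer face is at x 75. Hanging home, its origin is at x -95, z 98 mm in the rack's frame, at the rack's yaw.
- bin_pull (a point): Middle of the pull, the thick top of the bin's front wall, at (-72, 0, 34) mm in the bin's frame. Pinch it here from above, one finger inside the bin, closing along the bin's x. The pull is 10 mm thick, 22 high (z 22 to 46), as wide as the bin; front wall and pull lean out by 15 degrees, top to -x: fingers that lean the same way sit flat on it. Axes as the bin's.
- strip_tip (a point): Middle of the lower tip of the slanted strip behind the bin's back, at (89, 0, 50) mm in the bin's frame. A ledge sticks out of the back (z 67 to 71, x 75 to 84), 80 mm wide; from it the strip, 3 mm thick, 20 long, slants down and away from the back at 20 degrees to the vertical, from x 82, z 69 to this tip. Between strip and back it is open downwards, 13 mm wide at the tip.
- rack: Fixed bench rack: upright blue perforated panel 460 mm wide, top at 245, between steel uprights; a cleat rail 440 mm long on its face (see cleat_edge). Origin: on the bench below the middle of the panel's face, which is its plane x = 0 and looks to its -x; y along the rail, z up. Below the cleat a bar stands 20 mm off the panel (z 97 to 113): the back of a hanging bin rests on it.
- cleat_edge (a point): Middle of the cleat's top edge, at (-16, 0, 165) mm in the rack's frame. The cleat is a 3 mm thick tongue leaning out and up from the panel at 20 degrees to the vertical, from x -7, z 140 to this edge: between it and the panel is a V groove for the bin's strip, open upwards, 14 mm wide at the top. A bin's ledge rests on this edge, the strip behind it. Axes as the rack's.
- near_bin: A like bin hanging on the rack, with white discs in it, on the rack's +y side of the gap (the end nearer the robot). Loose, 0.35 kg. Frame as that of the bin. The gap between it and the far neighbour is 130 to 190 mm wide, bin side to bin side.
- far_bin: A like bin hanging on the rack, with grey blocks in it, on the rack's -y side of the gap (the end away from the robot). Loose, 0.35 kg. Frame as that of the bin.
- detector_a: White round smoke detector, 100 mm across, 40 high, lying on the bench in front of the rack. Origin: centre of its underside.
- detector_b: Another such detector, further back on the bench.
- screwdriver: Screwdriver with blue handle, 200 mm long, lying on the right of the bench. Origin: under its middle.
- hammer: Hammer, 280 mm long, lying on the right of the bench. Origin: under its middle.
- tape: Black roll of tape, 90 mm across, 30 high, lying at the back of the bench. Origin: centre of its underside.

How it is judged:
By the outcome, as a careful person would: the job done as asked, in the order asked, and still so for the second after the job is handed in, with the robot touching nothing.
It also fails if it takes over 46 s, if anything falls off the work surface, if the arm or the gripper's body presses on something with over 40 N, if the wrist force passes 120 N, or if a joint passes its speed limit or range.

## Working session

There is one attempt and no reset: what is moved stays moved. The work goes in short steps, Python scripts to look and compute and a shell command to move; the robot and the scene stay as the last step left them, time stands still between calls to the robot, and variables do not carry over. Pictures are saved under pics/ and viewed, at most 10 in all, crops included, and the job is handed in when it is done.

```bash
ls; mkdir -p pics; python3 - <<'E'
from bench import manip
import cv2,numpy as np
for n in("scene","top"):
    i=manip.get_image(n); cv2.imwrite(f"pics/{n}0.png",i[:,:,::-1]); c=manip.camera_info(n); print(n,c)
s=manip.read_state();print(s)
E
```

```text
bench.py
inch.py
pics
scene {'vfov': 55.54414787934455, 'cx': 284.37828883883736, 'cy': 208.06329920767482, 'extrinsics': array([[ 0.7875931 ,  0.44962307, -0.42135045,  1.03079478],
       [ 0.61603121, -0.55873646,  0.55526491, -0.6268461 ],
       [ 0.01423606, -0.69688784, -0.71703882,  0.87801098],
       [ 0.        ,  0.        ,  0.        ,  1.        ]])}
top {'vfov': 48.338413348304044, 'cx': 278.82535095965125, 'cy': 208.44381409750196, 'extrinsics': array([[ 0.0111678 , -0.99856989,  0.05228241,  0.50873016],
       [-0.99990202, -0.0107108 ,  0.0090129 , -0.03917679],
       [-0.00844002, -0.05237794, -0.99859167,  1.51127482],
       [ 0.        ,  0.        ,  0.        ,  1.        ]])}
{'time': 0.1, 'joint_positions': array([-7.16528737e+01,  2.81603281e+01,  8.93470212e+01,  1.86722946e-03,
        6.25504371e+01, -6.04963390e+00]), 'joint_vel': array([-0.05153168, -0.08538354, -0.00568129, -0.03118968,  0.04108747,
       -0.01261337]), 'effort': array([ 4.59100280e-03, -6.13623047e+01, -2.58605540e+01,  6.94430480e-02,
        4.69942088e-02, -4.90151876e-05]), 'tool_pos': array([ 0.25812345, -0.56896309,  0.21412182]), 'orientation': array([[ 9.10713249e-01,  4.13039094e-01, -2.90018685e-04],
       [ 4.13039174e-01, -9.10712747e-01,  9.66398588e-04],
       [ 1.35036684e-04, -9.99901077e-04, -9.99999491e-01]]), 'contact_force': array([ 0.0036437 ,  0.24070692, -0.54226312]), 'wrist_torque': array([ 0.02585913, -0.05445511, -0.03147208]), 'grasp_force': 0.0, 'width': 0.09498251427071917}
```

```bash
python3 - <<'E'
import cv2
for n in("scene","top"):
    i=cv2.imread(f"pics/{n}0.png"); cv2.imwrite(f"pics/{n}0b.png",cv2.resize(i,(800,600),interpolation=cv2.INTER_CUBIC))
E
```

```text
(no output)
```

View pics/scene0b.png

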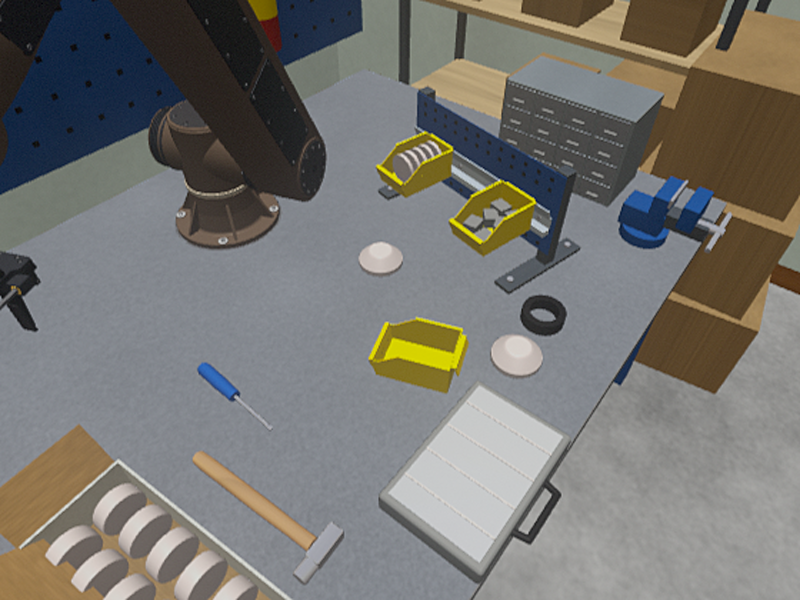

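View pics/top0b.png

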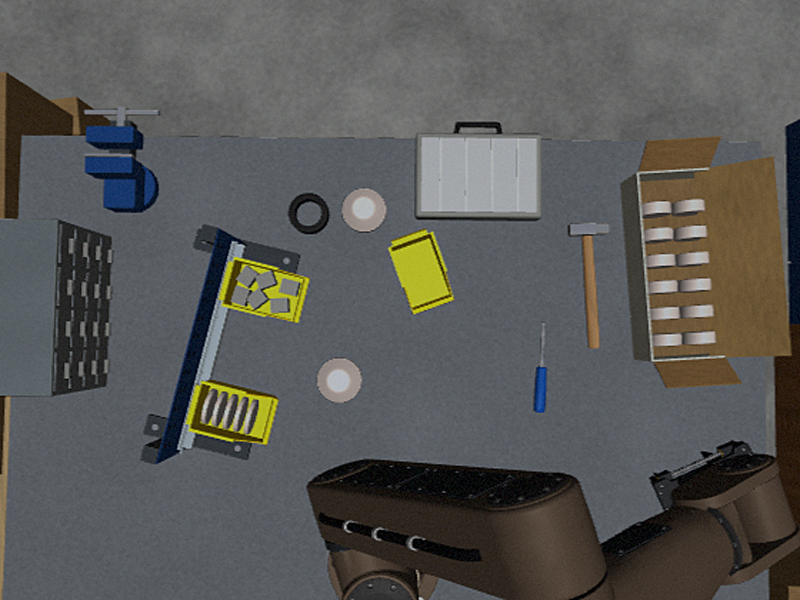

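The top view shows the bin near (421,272) of 800x600, its front (pull) toward the robot, with the rack at left and its gap between bins at (265,290) and (235,410). I'll enlarge these areas.

```bash
python3 - <<'E'
import cv2,numpy as np
s=cv2.imread("pics/scene0.png");t=cv2.imread("pics/top0.png")
def crop(i,x0,y0,w,h,k):
    c=cv2.resize(i[y0:y0+h,x0:x0+w],None,fx=k,fy=k,interpolation=cv2.INTER_CUBIC)
    for a in range((-x0)%10,w,10): cv2.line(c,(a*k,0),(a*k,5),(255,255,255),1); cv2.putText(c,str(a+x0),(a*k,15),0,.35,(255,255,255),1)
    for a in range((-y0)%10,h,10): cv2.line(c,(0,a*k),(5,a*k),(255,255,255),1); cv2.putText(c,str(a+y0),(6,a*k+4),0,.35,(255,255,255),1)
    return c
a=crop(s,252,215,80,62,5);b=crop(t,262,155,66,70,6)
m=np.zeros((420,800,3),np.uint8);m[:310,:400]=a;m[:420,404:800]=b
cv2.imwrite("pics/bin.png",m)
cv2.imwrite("pics/racks.png",crop(s,260,58,150,148,4))
cv2.imwrite("pics/rackt.png",crop(t,95,155,125,148+20,3))
cv2.imwrite("pics/rackt.png",crop(t,95,158,130,145+5,4))
E
```

```text
(no output)
```

View pics/bin.png

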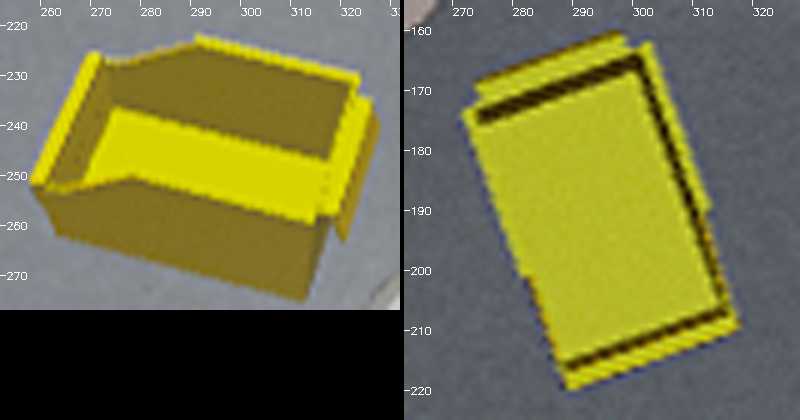

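View pics/racks.png

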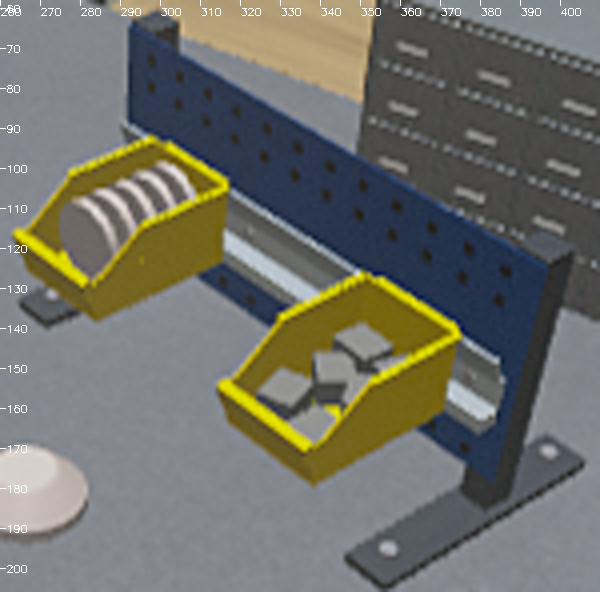

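View pics/rackt.png

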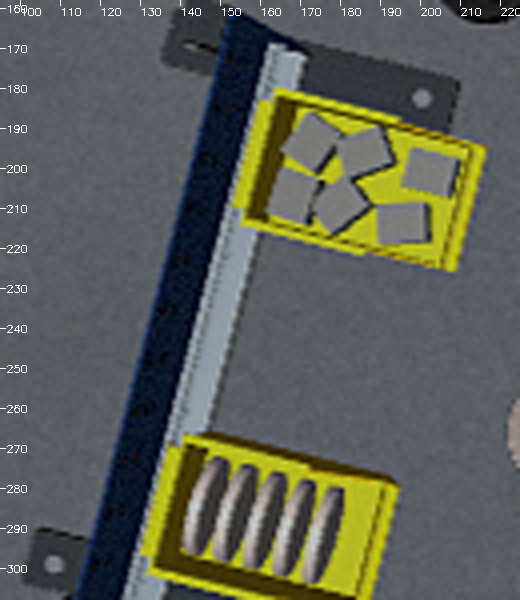

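The bin's pull runs from scene (258,251) to (271,225) and top (318,209) to (289,220); its strip is on the far end. The rack's two bins are clear in both views. Next is a least-squares fit of the poses.

```bash
cat > h.py <<'E'
import numpy as np
from bench import manip
from scipy.spatial.transform import Rotation as R
from scipy.optimize import least_squares
C={n:manip.camera_info(n) for n in("scene","top")}
def proj(n,P):
    c=C[n];E=c["extrinsics"];q=(np.atleast_2d(P)-E[:3,3])@E[:3,:3]
    f=210/np.tan(np.radians(c["vfov"]/2)); return np.c_[c["cx"]+f*q[:,0]/q[:,2],c["cy"]+f*q[:,1]/q[:,2]]
def Rz(a): return R.from_euler('z',a,degrees=True).as_matrix()
def W(p,P): return np.atleast_2d(P)/1000.@Rz(p[3]).T+p[:3]   # pose x,y,z,yaw
E
cat > fit.py <<'E'
from h import *
PO=lambda s:(-80,48*s,46); BT=lambda s:(75,48*s,75); FB=(-68,-48,0)
S5=lambda u,v:(252+u/5-.4,215+v/5-.4); T6=lambda u,v:(262+(u-404)/6-.4,155+v/6-.4)
S4=lambda u,v:(260+u/4-.4,58+v/4-.4); T4=lambda u,v:(95+u/4-.4,158+v/4-.4)
b=[("scene",S5(30,183),PO(-1)),("scene",S5(90,53),PO(1)),("scene",S5(197,35),(-15,48,75)),("scene",S5(60,235),FB),("scene",S5(305,300),(75,-48,0)),
("scene",S5(360,75),BT(1)),("top",T6(740,325),PO(-1)),("top",T6(568,390),PO(1)),("top",T6(465,118),BT(1)),("top",T6(652,43),BT(-1))]
def res(p,d): return np.concatenate([(proj(n,W(p,P))-uv).ravel() for n,uv,P in d])
r=least_squares(res,[.78,-.1,0,17],args=(b,),x_scale=[.1,.1,.1,10]);print("bin",r.x.round(4));print(r.fun.reshape(-1,2).round(1).tolist())
nb=[("scene",S4(13,232),PO(1)),("scene",S4(93,287),PO(-1)),("scene",S4(228,183),BT(-1)),("scene",S4(152,138),BT(1)),("scene",S4(98,320),FB),
("top",T4(400,486),PO(-1)),("top",T4(185,433),BT(-1)),("top",T4(153,568),BT(1))]
fb=[("scene",S4(218,385),PO(1)),("scene",S4(307,450),PO(-1)),("scene",S4(362,275),BT(1)),("scene",S4(460,330),BT(-1)),("scene",S4(317,485),FB),
("top",T4(487,147),PO(-1)),("top",T4(456,271),PO(1)),("top",T4(275,87),BT(-1)),("top",T4(243,225),BT(1))]
for n,d in(("near",nb),("far",fb)):
    q=least_squares(res,[.7,.3,.1,73],args=(d,),x_scale=[.1,.1,.1,10]);print(n,q.x.round(4),np.abs(q.fun).max().round(1))
sh=lambda d,y:[(n,uv,np.array(P)+(-95,y,98)) for n,uv,P in d]
def rr(p): return np.r_[res(p[:4],sh(nb,p[4])),res(p[:4],sh(fb,p[5]))]
r=least_squares(rr,[.7,.4,0,73,100,-100],x_scale=[.1,.1,.1,10,100,100]);print("rack",r.x.round(4));print(r.fun.reshape(-1,2).round(1).tolist())
for P in [(-16,-220,165),(-16,0,165),(0,-230,245),(0,230,245),(-20,0,113)]:
    w=W(r.x[:4],P);print(P,w.round(3),"sceneCrop",((proj("scene",w)-(260,58)+.4)*4).round(),"topCrop",((proj("top",w)-(95,158)+.4)*4).round())
E
python3 fit.py
```

```text
bin [ 6.40300e-01 -7.60000e-02  1.40000e-03  2.13127e+01]
[[-0.0, -0.9], [-0.6, -0.9], [0.7, 1.0], [-1.2, 0.3], [1.1, 0.4], [0.5, 0.5], [0.8, 0.8], [0.8, 0.8], [0.3, -1.2], [-1.8, 0.4]]
near [ 0.345   0.3015  0.0996 78.0793] 1.3
far [ 0.5914  0.244   0.0979 77.9297] 1.7
rack [-5.4087000e+00  1.7140000e+00  3.0000000e-04  7.7122700e+01
 -5.9232937e+03 -6.1769216e+03]
[[-0.1, -0.4], [-1.9, -0.9], [1.0, 1.1], [1.1, 0.5], [-0.4, 1.4], [1.0, -0.5], [0.3, 0.9], [-0.1, 0.2], [0.0, -1.2], [0.4, -0.9], [1.9, -0.3], [0.7, 0.6], [-0.9, 0.7], [0.3, -0.3], [0.1, 0.5], [-0.4, 1.3], [-0.6, -0.8]]
(-16, -220, 165) [[-5.198  1.649  0.165]] sceneCrop [[-1175.  -695.]] topCrop [[-2334. 10350.]]
(-16, 0, 165) [[-5.412  1.698  0.165]] sceneCrop [[-1191.  -705.]] topCrop [[-2458. 10834.]]
(0, -230, 245) [[-5.184  1.663  0.245]] sceneCrop [[-1184.  -732.]] topCrop [[-2608. 11133.]]
(0, 230, 245) [[-5.633  1.765  0.245]] sceneCrop [[-1216.  -751.]] topCrop [[-2897. 12261.]]
(-20, 0, 113) [[-5.413  1.695  0.113]] sceneCrop [[-1182.  -681.]] topCrop [[-2300. 10340.]]
```

```bash
cat > p.py <<'E'
s=open('fit.py').read()
s=s.replace("BT=lambda s:(75,48*s,75)","HW=[48.];BT=lambda s:(75,0,75+s*1000)").replace("(-15,48,75)","(-15,0,1075)")
s=s.replace("def res(p,d): return","""def fx(P,dz=0):
    P=np.array(P,float)
    if P[2]-dz>500: P[1]+=HW[0];P[2]-=1000
    elif P[2]-dz<-500: P[1]-=HW[0];P[2]+=1000
    return P
def res(p,d): return""").replace("W(p,P))-uv","W(p,fx(P)))-uv")
a,b=s.split("sh=lambda",1);b="sh=lambda"+b
b=b.replace("res(p[:4],sh(fb,p[5]))","res(p[:4],sh(fb,-p[4]))").replace("73,100,-100]","73,115]").replace("10,100,100]","10,100]")
open('fit2.py','w').write(a.replace("r=least","for h in(48,50,51):\n  HW[0]=h\n  r=least",1).replace(';print("bin",r.x.round(4));print(','\n  print("bin",h,r.cost,r.x.round(4));print(')+b)
E
python3 p.py; python3 fit2.py
```

```text
bin 48 6.956224043232755 [ 6.40300e-01 -7.60000e-02  1.40000e-03  2.13127e+01]
[[-0.0, -0.9], [-0.6, -0.9], [0.7, 1.0], [-1.2, 0.3], [1.1, 0.4], [0.5, 0.5], [0.8, 0.8], [0.8, 0.8], [0.3, -1.2], [-1.8, 0.4]]
bin 50 5.443904945509889 [ 6.40200e-01 -7.61000e-02  5.00000e-04  2.12303e+01]
[[-0.0, -0.7], [-0.6, -0.7], [0.9, 0.6], [-1.3, 0.4], [1.0, 0.6], [0.7, 0.2], [0.7, 0.9], [0.7, 0.8], [-0.3, -0.9], [-1.1, 0.2]]
bin 51 5.141552188870473 [ 6.40200e-01 -7.61000e-02  1.00000e-04  2.11901e+01]
[[-0.1, -0.7], [-0.6, -0.6], [1.0, 0.5], [-1.3, 0.5], [0.9, 0.7], [0.7, 0.0], [0.7, 0.9], [0.7, 0.8], [-0.6, -0.8], [-0.8, 0.2]]
near [ 0.3448  0.3017  0.0994 77.9771] 1.7
far [ 0.5914  0.2441  0.0977 77.8774] 1.1
rack [4.89200e-01 3.65800e-01 1.00000e-04 7.70990e+01 1.26842e+02]
[[-0.1, -0.3], [-1.9, -0.9], [1.6, 1.5], [0.5, 0.1], [-0.4, 1.4], [1.0, -0.4], [0.5, -0.1], [-0.4, 1.3], [-0.0, -1.2], [0.4, -0.9], [1.2, -0.7], [1.5, 1.1], [-0.9, 0.7], [0.3, -0.3], [0.1, 0.6], [-0.1, 0.3], [-0.9, 0.3]]
(-16, -220, 165) [[0.7   0.301 0.165]] sceneCrop [[511. 369.]] topCrop [[286.  32.]]
(-16, 0, 165) [[0.486 0.35  0.165]] sceneCrop [[301. 236.]] topCrop [[211. 328.]]
(0, -230, 245) [[0.713 0.314 0.245]] sceneCrop [[560. 275.]] topCrop [[238.  -4.]]
(0, 230, 245) [[0.265 0.417 0.245]] sceneCrop [[136.  30.]] topCrop [[ 69. 658.]]
(-20, 0, 113) [[0.485 0.346 0.113]] sceneCrop [[291. 292.]] topCrop [[236. 328.]]
```

```bash
cat > go.py <<'E'
# tool-axes shift from the present pose to TCP target x y z with tool y at world yaw a
import sys
from h import *
x,y,z,a=map(float,sys.argv[1:5]); s=manip.read_state();O=s["orientation"]
d=O.T@(np.array([x,y,z])-s["tool_pos"]); yaw=np.degrees(np.arctan2(O[1,1],O[0,1]))
print(s["time"],"shift",d.round(4),"turn",round(-((a-yaw+180)%360-180),2),"rows",round(np.linalg.norm(d)/.0417,1))
E
python3 inch.py '0.095 .154 -.293 -.03 -56;0.095 .154 -.293 -.03 -56;0.095 .154 -.293 -.03 -56;0.095 .154 -.293 -.03 -56;0.095 .154 -.293 -.03 -56;0.095 .154 -.293 -.03 -56;0.095 .154 -.293 -.03 -56;0.095 .154 -.293 -.03 -56'
python3 - <<'E'
from h import *
print(W([.6402,-.0761,0,21.2],[(-72,0,34),(-75,0,46)]))
E
python3 go.py .572 -.103 .15 21.2
```

```text
time: 0.77
tool_pos: [0.2769, -0.2367, 0.2446]
orientation: [[0.161, 0.987, -0.0], [0.987, -0.161, 0.0], [0.0, -0.0, -1.0]]
contact_force: [1.7, 0.3, 0.4]
width: 0.095
grasp_force: 0.0
[[ 0.57307269 -0.10213697  0.034     ]
 [ 0.57027571 -0.10322184  0.046     ]]
0.7667 shift [0.1794 0.2698 0.0946] turn -30.46 rows 8.1
```

```bash

python3 inch.py '0.095 .179 .27 .095 -30.5;0.095 .179 .27 .095 -30.5;0.095 .179 .27 .095 -30.5;0.095 .179 .27 .095 -30.5;0.095 .179 .27 .095 -30.5;0.095 .179 .27 .095 -30.5;0.095 .179 .27 .095 -30.5;0.095 .179 .27 .095 -30.5'
python3 inch.py '0.095 0 0 0 0;0.095 0 0 0 0'
python3 - <<'E'
from h import *
import cv2
for n,b in(("scene",(230,180)),("top",(255,145))):
    i=manip.get_image(n)[:,:,::-1].copy(); c=i[b[1]:b[1]+120,b[0]:b[0]+ (100 if n=="top" else 110)]
    cv2.imwrite(f"pics/{n}1.png",i)
    if n=="scene": A=cv2.resize(c,None,fx=4,fy=4,interpolation=2)
    else: B=cv2.resize(c,None,fx=3.6,fy=4,interpolation=2)
cv2.imwrite("pics/over.png",np.hstack([A,B]))
E
python3 go.py .5715 -.103 .03 21.2
```

```text
time: 1.43
tool_pos: [0.5713, -0.1076, 0.1498]
orientation: [[-0.357, 0.934, -0.001], [0.934, 0.357, 0.0], [0.0, -0.0, -1.0]]
contact_force: [0.4, -0.2, 0.5]
width: 0.0951
grasp_force: 0.0
time: 1.6
tool_pos: [0.5702, -0.1078, 0.1492]
orientation: [[-0.359, 0.933, -0.002], [0.933, 0.359, 0.001], [0.001, -0.002, -1.0]]
contact_force: [-0.6, -0.9, 0.2]
width: 0.0949
grasp_force: 0.0
1.7 shift [0.0047 0.0046 0.1206] turn -0.29 rows 2.9
```

View pics/over.png

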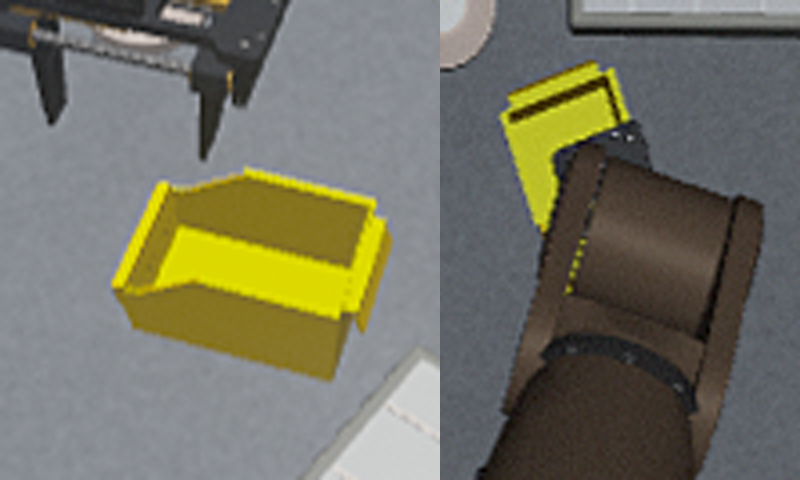

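The fingertips straddle the pull, at about (57,122) and (205,158) in the scene crop. I'll check the projection against the model, then descend.

```bash

python3 - <<'E'
from h import *
s=manip.read_state();p=s["tool_pos"];y=s["orientation"][:,1]
print((proj("scene",[p+y*k for k in(-.0595,-.0475,.0475,.0595)])-(230,180)+.4)*4)
E
python3 inch.py '0.095 .0047 .0046 .115 -.3;0.095 .0047 .0046 .115 -.3;0.095 .0047 .0046 .115 -.3;0.095 .0047 .0046 .115 -.3;0.095 .0047 .0046 .115 -.3'
```

```text
[[ 43.29865248 108.79744534]
 [ 60.95022773 112.96663728]
 [203.62088198 146.66455559]
 [222.0210643  151.01056384]]
time: 2.12
tool_pos: [0.5714, -0.1035, 0.036]
orientation: [[-0.361, 0.933, -0.002], [0.933, 0.361, 0.0], [0.001, -0.002, -1.0]]
contact_force: [1.4, 0.1, 0.1]
width: 0.0951
grasp_force: 0.0
```

```bash

python3 inch.py '0 0 0 0 0;0 0 0 0 0;0 0 0 0 0;0 0 0 0 0;0 0 0 0 0;0 0 0 0 0;0 0 0 0 0;0 0 0 0 0'
python3 inch.py '0 0 0 0 0;0 0 0 0 0;0 0 0 0 0;0 0 0 0 0;0 0 0 0 0;0 0 0 0 0'
```

```text
time: 2.78
tool_pos: [0.5724, -0.1029, 0.0359]
orientation: [[-0.362, 0.932, 0.0], [0.932, 0.362, -0.0], [-0.0, 0.0, -1.0]]
contact_force: [0.0, -0.1, 0.5]
width: 0.047
grasp_force: 0.0
time: 3.28
tool_pos: [0.5724, -0.103, 0.0358]
orientation: [[-0.361, 0.932, 0.0], [0.932, 0.361, -0.0], [-0.0, 0.0, -1.0]]
contact_force: [-0.1, 0.0, 0.1]
width: 0.0112
grasp_force: 29.0
```

```bash

python3 inch.py '0 0 0 -.02 0;0 0 0 -.04 0;0 0 0 -.06 0;0 0 0 -.08 0;0 0 0 -.1 0;0 0 0 -.12 0;0 0 0 -.12 0;0 0 0 -.12 0'
python3 - <<'E'
from h import *
import cv2
i=manip.get_image("scene")[:,:,::-1].copy(); cv2.imwrite("pics/lift_full.png",i)
cv2.imwrite("pics/lift.png",cv2.resize(i[130:280,220:370],None,fx=4,fy=4,interpolation=2))
E
```

```text
time: 3.95
tool_pos: [0.5724, -0.1029, 0.1561]
orientation: [[-0.362, 0.932, 0.001], [0.932, 0.362, -0.0], [-0.001, 0.001, -1.0]]
contact_force: [0.0, -0.2, -2.8]
width: 0.0099
grasp_force: 30.0
```

View pics/lift.png

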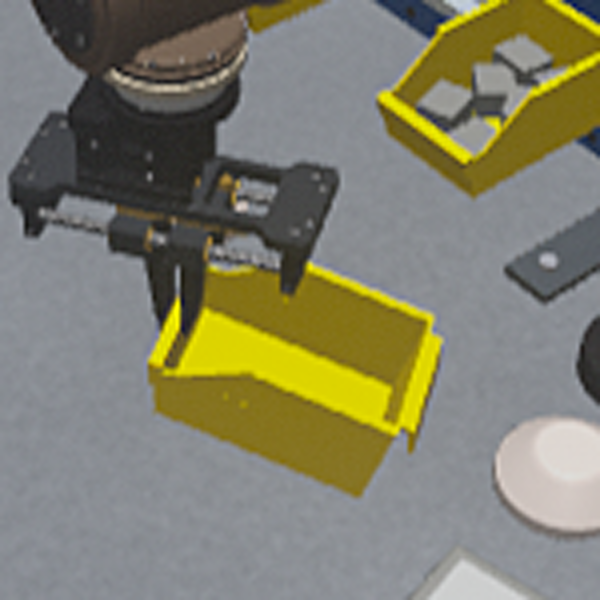

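```bash
cat > tilt.py <<'E'
from h import *
def pose(p,P): # x,y,z of pull point, yaw, tilt (front up)
    M=Rz(p[3])@R.from_euler('y',p[4],degrees=True).as_matrix()
    return (np.atleast_2d(P)-(-72,0,34))/1000.@M.T+p[:3]
def fit(pts,x0,fixyaw):
    f=lambda q:np.concatenate([(proj(n,pose([q[0],q[1],q[2],fixyaw,q[3]],P))-uv).ravel() for n,uv,P in pts])
    r=least_squares(f,x0,x_scale=[.1,.1,.1,10]);return r.x,r.fun
E
python3 - <<'E'
from tilt import *
c=lambda u,v:(220+u/4-.4,130+v/4-.4)
pts=[("scene",c(360,497),(75,-48,0)),("scene",c(155,410),(-68,-48,0)),("scene",c(150,372),(-80,-48,46)),("scene",c(437,315),(75,50,75)),("scene",c(308,262),(-15,50,75))]
print(fit(pts,[.57,-.1,.155,15],21.2))
E
```

```text
(array([ 0.56770783, -0.09570718,  0.1425165 , 13.20060572]), array([ 1.18837683,  0.23982404, -0.05220075,  0.92579489,  0.10951909,
       -2.33774042, -0.36306961,  0.53111464, -0.90049706,  0.73105425]))
```

Flat on the pads, the bin tilts about 15°, which isn't enough. I'll set it back down and regrip shallower, so its weight can swing it further.

```bash

python3 inch.py '0 0 0 .03 0;0 0 0 .06 0;0 0 0 .08 0;0 0 0 .095 0;0 0 0 .108 0;0 0 0 .12 0;0 0 0 .12 0;0.03 0 0 .12 0'
python3 inch.py '0.03 0 0 0 0;0.03 0 0 -.0035 0;0.03 0 0 -.0035 0;0 0 0 -.0035 0;0 0 0 -.0035 0;0 0 0 -.0035 0;0 0 0 -.0035 0;0 0 0 -.0035 0'
python3 inch.py '0 0 0 0 0;0 0 0 0 0;0 0 0 -.02 0;0 0 0 -.04 0;0 0 0 -.06 0;0 0 0 -.08 0;0 0 0 -.1 0;0 0 0 -.12 0'
```

```text
time: 4.67
tool_pos: [0.572, -0.1029, 0.0344]
orientation: [[-0.361, 0.932, -0.001], [0.932, 0.361, 0.0], [0.001, -0.001, -1.0]]
contact_force: [-1.0, 0.2, -0.4]
width: 0.0146
grasp_force: 0.0
time: 5.33
tool_pos: [0.5723, -0.103, 0.0394]
orientation: [[-0.362, 0.932, -0.0], [0.932, 0.362, -0.0], [-0.0, -0.0, -1.0]]
contact_force: [-0.9, -0.3, 0.6]
width: 0.01
grasp_force: 29.1
time: 6.0
tool_pos: [0.5721, -0.1029, 0.1601]
orientation: [[-0.362, 0.932, -0.001], [0.932, 0.362, 0.0], [0.0, -0.001, -1.0]]
contact_force: [-0.2, -0.7, -1.8]
width: 0.0097
grasp_force: 29.7
```

```bash
cat > rk.py <<'E'
import sys
from h import *
RK=[.4892,.3658,0,77.1]
s=manip.read_state();O=s["orientation"]
t=(s["tool_pos"]-RK[:3])@Rz(77.1)*1000
print("TCP in rack mm",t.round(1),"y yaw in rack",round(np.degrees(np.arctan2(O[1,1],O[0,1]))-77.1,2),"F",((s["contact_force"])@Rz(77.1)).round(1),"w",round(s["width"],4),s["time"])
if len(sys.argv)>3:
    w=W(RK,[list(map(float,sys.argv[1:4]))])[0]; d=O.T@(w-s["tool_pos"]); yaw=np.degrees(np.arctan2(O[1,1],O[0,1]))
    print("shift",d.round(4),"turn",round(yaw-77.1,2),"rows",round(np.linalg.norm(d)/.0417,1))
E
python3 rk.py -330 0 200
```

```text
TCP in rack mm [-438.3 -185.4  160.1] y yaw in rack -55.9 F [-0.8  0.1 -1.8] w 0.0097 6.0
shift [ 0.1937 -0.0928 -0.0398] turn -55.9 rows 5.2
```

```bash

python3 inch.py '0 .02 -.01 -.02 -7;0 .045 -.02 -.04 -14;0 .07 -.033 -.04 -21;0 .1 -.047 -.04 -28;0 .125 -.06 -.04 -35;0 .15 -.073 -.04 -42;0 .175 -.085 -.04 -49;0 .194 -.093 -.04 -56'
python3 inch.py '0 0 0 0 0;0 0 0 0 0'
python3 - <<'E'
from h import *
import cv2
i=manip.get_image("scene")[:,:,::-1].copy(); cv2.imwrite("pics/app_full.png",i)
cv2.imwrite("pics/app.png",cv2.resize(i[60:210,210:410],None,fx=4,fy=4,interpolation=2))
E
python3 rk.py -160 0 182
```

```text
time: 6.67
tool_pos: [0.4135, 0.0453, 0.1992]
orientation: [[-0.977, 0.215, -0.001], [0.215, 0.977, -0.0], [0.001, -0.0, -1.0]]
contact_force: [1.1, 0.4, -1.8]
width: 0.0096
grasp_force: 29.7
time: 6.83
tool_pos: [0.4153, 0.0448, 0.1996]
orientation: [[-0.975, 0.221, 0.001], [0.221, 0.975, -0.0], [-0.001, -0.0, -1.0]]
contact_force: [-0.2, -0.9, -1.4]
width: 0.0093
grasp_force: 29.7
TCP in rack mm [-329.7   -0.4  199.5] y yaw in rack 0.02 F [ 0.1 -0.8 -1. ] w 0.0097 6.8833
shift [0.0003 0.1697 0.0175] turn 0.02 rows 4.1
```

View pics/app.png

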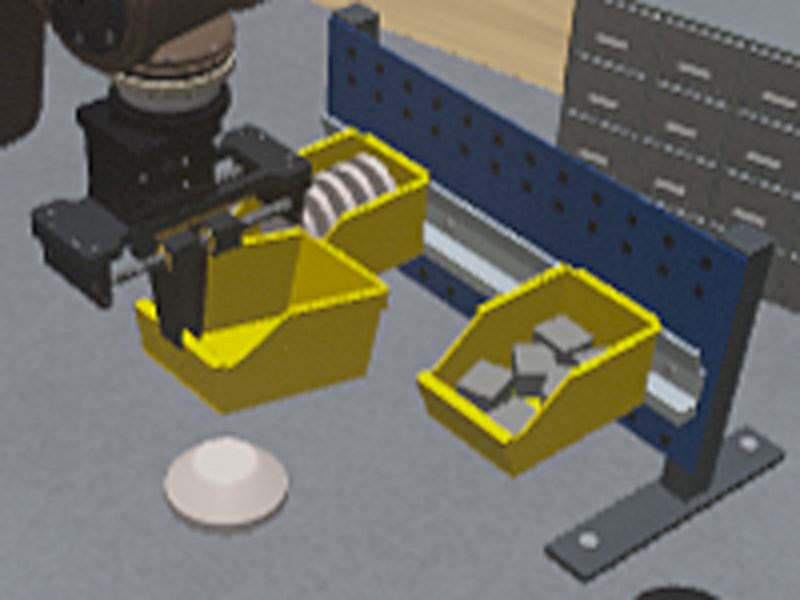

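The bin is held in front of the gap: back top corner at (387,290) and front bottom at (222,412) in the crop. I'll measure its tilt.

```bash
python3 - <<'E'
from tilt import *
c=lambda u,v:(210+u/4-.4,60+v/4-.4)
pts=[("scene",c(364,376),(75,-48,0)),("scene",c(222,412),(-68,-48,0)),("scene",c(220,370),(-80,-48,46)),("scene",c(137,305),(-80,48,46)),("scene",c(387,290),(75,-50,75)),("scene",c(283,308),(-15,-50,75))]
x,f=fit(pts,[.415,.045,.195,15],77.1);print(x,f.round(1)); print(manip.read_state()["tool_pos"],manip.read_state()["wrist_torque"])
E
```

```text
[ 0.38447422  0.07653326  0.15959955 10.80232683] [-0.2 -0.9 -0.4  1.  -1.2 -0.9  0.2 -0.3 -1.  -0.2  2.4  1.3]
[0.4159362  0.04429454 0.19952301] [-0.04565055 -0.14856594 -0.02963224]
```

```bash
python3 - <<'E'
from tilt import *
c=lambda u,v:(210+u/4-.4,60+v/4-.4)
pts=[("scene",c(364,376),(75,-48,0)),("scene",c(222,412),(-68,-48,0)),("scene",c(220,370),(-80,-48,46)),("scene",c(137,305),(-80,48,46)),("scene",c(387,290),(75,-50,75)),("scene",c(283,308),(-15,-50,75))]
t=np.array([.4155,.0447,.195])
for th in(12,15,18,21):
    f=np.array([(proj(n,pose([*t,77.1,th],P))-uv).ravel() for n,uv,P in pts]);print(th,np.linalg.norm(f).round(1),f.round(1).tolist())
E
```

```text
12 5.9 [[2.0, -0.3], [0.3, 1.4], [-0.2, -1.4], [0.2, -1.5], [1.9, -0.6], [4.5, 0.7]]
15 6.7 [[1.0, 2.0], [-0.2, 1.6], [0.0, -1.5], [0.4, -1.7], [1.8, 1.6], [4.8, 1.5]]
18 8.9 [[-0.1, 4.3], [-0.7, 1.7], [0.2, -1.7], [0.6, -1.8], [1.6, 3.9], [5.1, 2.3]]
21 11.8 [[-1.3, 6.6], [-1.2, 1.9], [0.4, -1.8], [0.8, -2.0], [1.3, 6.2], [5.4, 3.2]]
```

The bin is still flat on the pads at about 15°. A quick upward jerk may swing it, and the finger opening will show whether it did.

```bash

python3 inch.py '0 0 0 -.0417 0;0 0 0 -.0834 0;0 0 0 -.115 0;0 0 0 -.115 0'
python3 rk.py -175 0 311
```

```text
time: 7.22
tool_pos: [0.4181, 0.0436, 0.3198]
orientation: [[-0.974, 0.224, 0.009], [0.224, 0.975, -0.001], [-0.009, 0.001, -1.0]]
contact_force: [-0.4, 0.2, -3.0]
width: 0.0095
grasp_force: 30.3
TCP in rack mm [-329.9   -2.7  319.8] y yaw in rack -0.07 F [ 0.1  0.4 -3. ] w 0.0095 7.2167
shift [0.0029 0.1549 0.009 ] turn -0.07 rows 3.7
```

```bash

python3 inch.py '0 .003 .04 .01 0;0 .003 .08 .01 0;0 .003 .12 .01 0;0 .003 .15 .01 0;0 .003 .165 .01 0;0 .003 .175 .01 0;0 .003 .18 .01 0;0 .003 .18 .01 0'
python3 rk.py -136 0 309
python3 inch.py '0 0 .005 0 0;0 0 .01 0 0;0 0 .013 0 0;0 0 .016 -.004 0;0 0 .019 -.009 0;0 0 .019 -.009 0'
python3 rk.py -119 0 339
```

```text
time: 7.88
tool_pos: [0.4528, 0.2205, 0.3036]
orientation: [[-0.975, 0.222, -0.001], [0.222, 0.975, -0.0], [0.001, -0.001, -1.0]]
contact_force: [0.2, -1.1, -2.1]
width: 0.0096
grasp_force: 30.3
TCP in rack mm [-149.8    3.   303.6] y yaw in rack 0.06 F [-1.  -0.4 -2.1] w 0.0096 7.8833
shift [-0.003   0.0138 -0.0054] turn 0.06 rows 0.4
time: 8.38
tool_pos: [0.4569, 0.2391, 0.3144]
orientation: [[-0.975, 0.221, 0.001], [0.221, 0.975, -0.0], [-0.001, -0.0, -1.0]]
contact_force: [-1.2, -3.2, -1.7]
width: 0.0092
grasp_force: 31.0
TCP in rack mm [-130.7    3.2  314.4] y yaw in rack 0.1 F [-3.4  0.4 -1.7] w 0.0092 8.3833
shift [-0.0033  0.0117 -0.0246] turn 0.1 rows 0.7
```

```bash

python3 inch.py '0 -.003 .004 -.007 0;0 -.003 .008 -.014 0;0 -.003 .011 -.02 0;0 -.003 .0135 -.025 0;0 -.003 .0135 -.025 0'
python3 rk.py -113 0 348
```

```text
time: 8.8
tool_pos: [0.463, 0.2519, 0.3393]
orientation: [[-0.975, 0.221, 0.002], [0.221, 0.975, 0.001], [-0.001, 0.001, -1.0]]
contact_force: [-0.7, -2.9, 0.4]
width: 0.0093
grasp_force: 31.4
TCP in rack mm [-1.169e+02  2.000e-01  3.393e+02] y yaw in rack 0.11 F [-3.   0.   0.4] w 0.0093 8.8
shift [-0.0002  0.0039 -0.0087] turn 0.11 rows 0.2
```

```bash

python3 - <<'E'
from h import *
import cv2
i=manip.get_image("scene")[:,:,::-1].copy()
a=cv2.resize(i[0:160,230:430],None,fx=4,fy=3.7,interpolation=2);cv2.imwrite("pics/push.png",a)
E
```

```text
(no output)
```

View pics/push.png

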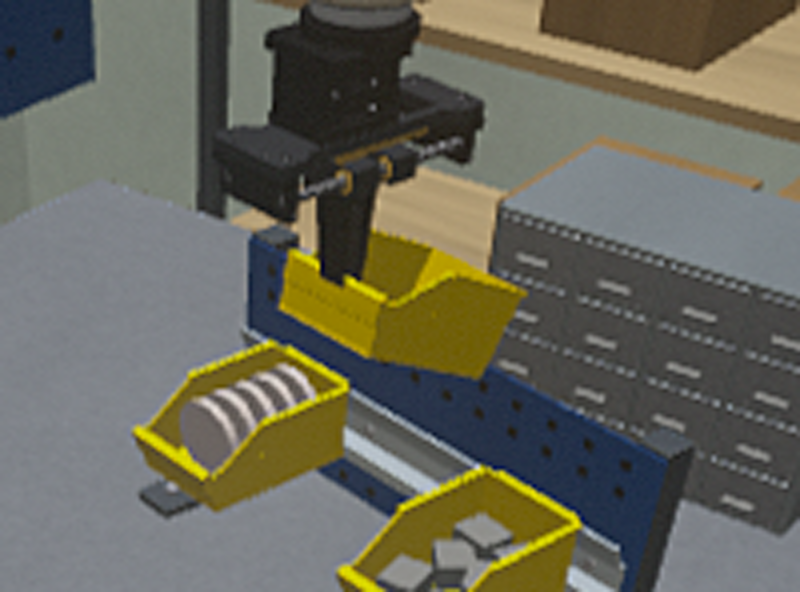

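The bin is clearly tilted more now: bottom edge from (375,357) to (478,378). I'll estimate the tilt.

```bash
cat > t3.py <<'E'
from tilt import *
def est(pts,t):
    for th in(15,20,25,30,35,40):
        f=np.array([(proj(n,pose([*t,77.1,th],P))-uv).ravel() for n,uv,P in pts]);f-=f.mean(0);print(th,np.linalg.norm(f).round(1))
E
python3 - <<'E'
from t3 import *
c=lambda u,v:(230+u/4-.4,v/3.7-.4)
pts=[("scene",c(478,378),(75,-48,0)),("scene",c(375,358),(-68,-48,0)),("scene",c(388,297),(-80,-48,46)),("scene",c(288,250),(-80,48,46)),("scene",c(525,292),(75,-50,75)),("scene",c(437,257),(-15,-50,75))]
est(pts,np.array(manip.read_state()["tool_pos"])-(0,0,.005))
E
```

```text
15 13.7
20 9.7
25 7.3
30 8.2
35 11.7
40 16.1
```

```bash
cat > sil.py <<'E'
from tilt import *
import cv2
def sil(save=None):
    s=manip.read_state(); i=manip.get_image("scene"); 
    if save: cv2.imwrite(save,i[:,:,::-1])
    hsv=cv2.cvtColor(i,cv2.COLOR_RGB2HSV); m=((hsv[...,0]>22)&(hsv[...,0]<34)&(hsv[...,1]>180)&(hsv[...,2]>60)).astype(np.uint8)
    n,l=cv2.connectedComponents(m)
    P=[(-68,k*48,0) for k in(1,-1)]+[(75,k*48,0) for k in(1,-1)]+[(-80,k*48,46) for k in(1,-1)]+[(75,k*49,75) for k in(1,-1)]+[(-15,k*49,75) for k in(1,-1)]
    out=[]
    for th in range(0,61,3):
        best=(9,)
        for dz in(-.004,0.,.004):
          for dx in (-.008,0,.008):
            O=s["orientation"]; t=s["tool_pos"]+(0,0,-.005+dz)+dx*O[:,1]
            uv=proj("scene",pose([*t,np.degrees(np.arctan2(O[1,1],O[0,1])),th],P)).astype(np.float32)
            h=cv2.convexHull(uv); M=np.zeros_like(m); cv2.fillConvexPoly(M,h.round().astype(int),1)
            ys,xs=np.nonzero(M); e=[]
            for x in range(xs.min()+2,xs.max()-1):
                b=ys[xs==x].max(); col=np.nonzero(m[max(b-12,0):b+13,x])[0]
                e.append(12 if len(col)==0 else abs(col.max()-12))
            best=min(best,(np.mean(np.minimum(e,6)),dz,dx))
        out.append((round(best[0],2),th,best[1:]))
    print("tilt fits",sorted(out)[:4],"w",round(s["width"],4),"wt",s["wrist_torque"].round(2))
E
python3 -c "
from sil import *
sil()"
python3 inch.py '0 0 -.015 0 0;0 0 -.03 0 0;0 0 -.045 0 0;0 0 -.06 0 0;0 0 -.06 0 0;0 0 -.06 0 0'
python3 -c "
from sil import *
sil('pics/back_full.png')"; python3 rk.py -170 0 300
```

```text
tilt fits [(np.float64(2.13), 27, (0.004, -0.008)), (np.float64(2.43), 24, (0.0, -0.008)), (np.float64(2.59), 30, (0.0, 0.008)), (np.float64(2.72), 21, (-0.004, -0.008))] w 0.0094 wt [-0.65  0.12 -0.03]
time: 9.4
tool_pos: [0.4492, 0.1922, 0.3383]
orientation: [[-0.975, 0.223, 0.0], [0.223, 0.975, 0.0], [-0.0, 0.0, -1.0]]
contact_force: [0.3, 0.4, -0.7]
width: 0.0091
grasp_force: 30.5
tilt fits [(np.float64(3.13), 24, (0.004, -0.008)), (np.float64(3.42), 21, (-0.004, -0.008)), (np.float64(3.47), 27, (0.004, -0.008)), (np.float64(3.65), 18, (-0.004, -0.008))] w 0.0091 wt [-0.05 -0.13  0.03]
TCP in rack mm [-1.776e+02  2.000e-01  3.383e+02] y yaw in rack 0.04 F [-0.  -1.3 -1.5] w 0.0093 9.45
shift [-0.0002  0.0076  0.0383] turn 0.04 rows 0.9
```

```bash
python3 - <<'E'
from tilt import *
import cv2
i=cv2.imread('pics/back_full.png');hsv=cv2.cvtColor(i,cv2.COLOR_BGR2HSV)
m=((hsv[...,0]>22)&(hsv[...,0]<34)&(hsv[...,1]>150)&(hsv[...,2]>50)).astype(np.uint8)
n,l,st,c=cv2.connectedComponentsWithStats(m);print([ (k,st[k].tolist()) for k in range(n) if st[k][4]>100])
t=manip.read_state()["tool_pos"]
for th in(15,21,27,33): print(th,proj("scene",pose([*(t-(0,0,.005)),77.1,th],[(-80,48,46),(-68,48,0),(-68,-48,0),(75,-48,0),(75,-49,75),(-15,-49,75)])).round(0).tolist())
for x in range(270,366,4):
    ys=np.nonzero(m[:,x])[0]; 
    if len(ys): print(x,[(g[0],g[-1]) for g in np.split(ys,np.where(np.diff(ys)>2)[0]+1)],end=' ')
E
```

```text
[(0, [0, 0, 560, 420, 231299]), (1, [263, 67, 84, 71, 2482]), (2, [314, 126, 61, 53, 1418])]
15 [[286.0, 73.0], [286.0, 89.0], [308.0, 103.0], [343.0, 99.0], [351.0, 74.0], [329.0, 75.0]]
21 [[287.0, 73.0], [285.0, 89.0], [307.0, 103.0], [340.0, 104.0], [350.0, 79.0], [330.0, 77.0]]
27 [[287.0, 72.0], [284.0, 89.0], [306.0, 103.0], [337.0, 108.0], [349.0, 84.0], [330.0, 80.0]]
33 [[288.0, 72.0], [283.0, 89.0], [306.0, 103.0], [334.0, 113.0], [347.0, 90.0], [330.0, 82.0]]
270 [(np.int64(111), np.int64(127))] 274 [(np.int64(106), np.int64(112)), (np.int64(115), np.int64(130))] 278 [(np.int64(100), np.int64(106)), (np.int64(125), np.int64(133))] 282 [(np.int64(99), np.int64(105)), (np.int64(128), np.int64(136))] 286 [(np.int64(75), np.int64(91)), (np.int64(97), np.int64(104)), (np.int64(125), np.int64(136))] 290 [(np.int64(76), np.int64(101)), (np.int64(120), np.int64(134))] 294 [(np.int64(82), np.int64(99)), (np.int64(115), np.int64(132))] 298 [(np.int64(85), np.int64(98)), (np.int64(112), np.int64(130))] 302 [(np.int64(82), np.int64(101)), (np.int64(111), np.int64(128))] 306 [(np.int6
[... 500 characters left out ...]
(np.int64(78), np.int64(107)), (np.int64(134), np.int64(150)), (np.int64(166), np.int64(175))] 338 [(np.int64(80), np.int64(102)), (np.int64(132), np.int64(145)), (np.int64(158), np.int64(158)), (np.int64(169), np.int64(178))] 342 [(np.int64(82), np.int64(92)), (np.int64(130), np.int64(144)), (np.int64(159), np.int64(160)), (np.int64(165), np.int64(176))] 346 [(np.int64(84), np.int64(84)), (np.int64(128), np.int64(139)), (np.int64(160), np.int64(173))] 350 [(np.int64(126), np.int64(137)), (np.int64(156), np.int64(171))] 354 [(np.int64(127), np.int64(140)), (np.int64(152), np.int64(169))] 358 [(np.int64(129), np.int64(146)), (np.int64(150), np.int64(166))] 362 [(np.int64(132), np.int64(164))]
```

The tilt of about 27° holds with the bin free. From geometry, the TCP path in the rack frame (x,z) is (-157,241), (-157.4,217), (-164,197), (-168.6,166), (-169,137).

```bash

python3 inch.py '0 0 .003 .015 0;0 0 .006 .03 0;0 0 .01 .045 0;0 0 .014 .06 0;0 0 .017 .075 0;0 0 .02 .087 0;0 0 .0205 .095 0;0 0 .0205 .097 0'
python3 inch.py '0 0 0 0 0;0 0 0 0 0'
python3 rk.py -157 0 241
python3 - <<'E'
from tilt import *
import cv2
i=manip.get_image("scene")[:,:,::-1].copy();cv2.imwrite("pics/pre_full.png",i);hsv=cv2.cvtColor(i,cv2.COLOR_BGR2HSV)
m=((hsv[...,0]>22)&(hsv[...,0]<34)&(hsv[...,1]>150)&(hsv[...,2]>50)).astype(np.uint8)
t=manip.read_state()["tool_pos"]
for th in(15,21,27,33): print(th,proj("scene",pose([*(t-(0,0,.005)),77.1,th],[(-80,48,46),(-68,48,0),(-68,-48,0),(75,-48,0),(75,-49,75),(-15,-49,75)])).round(0).tolist())
for x in range(300,366,3):
    ys=np.nonzero(m[:,x])[0]; 
    if len(ys): print(x,[(int(g[0]),int(g[-1])) for g in np.split(ys,np.where(np.diff(ys)>2)[0]+1)],end=' ')
E
```

```text
time: 10.12
tool_pos: [0.4535, 0.2134, 0.2399]
orientation: [[-0.975, 0.221, -0.002], [0.221, 0.975, -0.001], [0.002, -0.001, -1.0]]
contact_force: [-0.5, -0.2, -1.1]
width: 0.0095
grasp_force: 30.5
time: 10.28
tool_pos: [0.4541, 0.2131, 0.2418]
orientation: [[-0.975, 0.222, 0.001], [0.222, 0.975, 0.0], [-0.001, 0.0, -1.0]]
contact_force: [-0.5, -0.3, -1.6]
width: 0.0092
grasp_force: 30.5
TCP in rack mm [-1.566e+02  1.000e-01  2.418e+02] y yaw in rack 0.1 F [-0.4  0.4 -1.6] w 0.0092 10.2833
shift [-0.0001 -0.0004  0.0008] turn 0.1 rows 0.0
15 [[291.0, 101.0], [291.0, 115.0], [312.0, 130.0], [344.0, 124.0], [351.0, 102.0], [331.0, 104.0]]
21 [[292.0, 101.0], [290.0, 115.0], [311.0, 130.0], [341.0, 128.0], [351.0, 106.0], [332.0, 106.0]]
27 [[292.0, 101.0], [289.0, 116.0], [310.0, 130.0], [339.0, 133.0], [349.0, 111.0], [332.0, 108.0]]
33 [[292.0, 101.0], [288.0, 116.0], [309.0, 130.0], [336.0, 137.0], [348.0, 116.0], [332.0, 110.0]]
300 [(112, 129)] 303 [(110, 128)] 306 [(111, 127)] 309 [(100, 129)] 312 [(96, 129)] 315 [(96, 130), (153, 157)] 318 [(96, 130), (152, 163)] 321 [(97, 130), (149, 165)] 324 [(97, 130), (145, 154), (158, 168)] 327 [(98, 131), (141, 151), (161, 170)] 330 [(100, 131), (136, 148), (163, 172)] 333 [(101, 131), (135, 150), (166, 174)] 336 [(104, 131), (134, 151), (168, 177)] 339 [(106, 127), (133, 144), (169, 177)] 342 [(107, 120), (130, 144), (159, 160), (165, 176)] 345 [(109, 115), (129, 139), (161, 174)] 348 [(111, 111), (127, 138), (158, 172)] 351 [(126, 137), (155, 170)] 354 [(127, 140), (152, 169)] 357 [(129, 142), (150, 167)] 360 [(131, 145), (149, 165)] 363 [(132, 163)]
```

```bash

python3 inch.py '0 0 -.0005 .006 0;0 0 -.0005 .012 0;0 0 -.0007 .018 0;0 0 -.0008 .024 0;0 0 -.0008 .024 0'
python3 rk.py -164 0 197
```

```text
time: 10.75
tool_pos: [0.4532, 0.2121, 0.216]
orientation: [[-0.975, 0.222, -0.002], [0.222, 0.975, -0.0], [0.002, -0.001, -1.0]]
contact_force: [-0.2, 1.0, -1.6]
width: 0.0095
grasp_force: 30.1
TCP in rack mm [-157.9    0.7  216. ] y yaw in rack 0.08 F [ 1.   0.4 -1.6] w 0.0095 10.75
shift [-0.0008 -0.0061  0.019 ] turn 0.08 rows 0.5
```

```bash

python3 inch.py '0 0 -.0005 .003 0;0 0 -.001 .006 0;0 0 -.001 .006 0'
python3 rk.py -164 0 197
python3 inch.py '0 0 -.001 .003 0;0 0 -.003 .007 0;0 0 -.003 .007 0'
python3 rk.py -164 0 197
```

```text
time: 11.0
tool_pos: [0.4534, 0.2112, 0.2109]
orientation: [[-0.975, 0.222, -0.0], [0.222, 0.975, -0.0], [0.0, -0.0, -1.0]]
contact_force: [0.7, 0.4, -2.1]
width: 0.0095
grasp_force: 29.5
TCP in rack mm [-158.7    0.4  210.9] y yaw in rack 0.09 F [ 0.5 -0.6 -2.1] w 0.0095 11.0
shift [-0.0004 -0.0053  0.0139] turn 0.09 rows 0.4
time: 11.25
tool_pos: [0.4526, 0.2085, 0.2037]
orientation: [[-0.975, 0.222, -0.0], [0.222, 0.975, 0.001], [0.001, 0.001, -1.0]]
contact_force: [0.0, 5.3, -2.6]
width: 0.0094
grasp_force: 29.2
TCP in rack mm [-161.5    0.6  203.7] y yaw in rack 0.08 F [ 5.2  1.2 -2.6] w 0.0094 11.25
shift [-0.0006 -0.0025  0.0067] turn 0.08 rows 0.2
```

+5 N toward the rack while pulling away means the strip is caught behind the cleat. Continuing to lower.

```bash

python3 inch.py '0 0 .0005 .004 0;0 0 .0005 .008 0;0 0 0 .012 0;0 0 0 .012 0'
python3 rk.py -165 0 185
python3 inch.py '0 0 -.001 .004 0;0 0 -.0015 .008 0;0 0 -.0015 .008 0'
python3 rk.py -168 0 166
```

```text
time: 11.58
tool_pos: [0.452, 0.2075, 0.1913]
orientation: [[-0.975, 0.221, -0.002], [0.221, 0.975, -0.002], [0.002, -0.002, -1.0]]
contact_force: [-1.2, -4.8, 1.4]
width: 0.0091
grasp_force: 29.6
TCP in rack mm [-162.6    0.9  191.3] y yaw in rack 0.11 F [-5.   0.1  1.4] w 0.0091 11.5833
shift [-0.0009 -0.0023  0.0063] turn 0.11 rows 0.2
time: 11.83
tool_pos: [0.4519, 0.2061, 0.1835]
orientation: [[-0.975, 0.222, -0.002], [0.222, 0.975, -0.001], [0.001, -0.002, -1.0]]
contact_force: [-2.1, -5.1, 1.2]
width: 0.0095
grasp_force: 30.1
TCP in rack mm [-164.     0.8  183.5] y yaw in rack 0.1 F [-5.5  0.9  1.2] w 0.0095 11.8333
shift [-0.0008 -0.004   0.0175] turn 0.1 rows 0.4
```

```bash

python3 inch.py '0 0 -.001 .004 0;0 0 -.002 .008 0;0 0 -.003 .012 0;0 0 -.0035 .0165 0;0 0 -.0035 .0165 0'
python3 rk.py -169 0 150
python3 - <<'E'
from tilt import *
import cv2
i=manip.get_image("scene")[:,:,::-1].copy();cv2.imwrite("pics/mid_full.png",i);hsv=cv2.cvtColor(i,cv2.COLOR_BGR2HSV)
m=((hsv[...,0]>22)&(hsv[...,0]<34)&(hsv[...,1]>150)&(hsv[...,2]>50)).astype(np.uint8)
t=manip.read_state()["tool_pos"]
for th in(0,5,10,15,21): print(th,proj("scene",pose([*(t-(0,0,.005)),77.1,th],[(-68,-48,0),(75,-48,0),(75,-49,75),(-15,-49,75)])).round(0).tolist())
for x in range(306,366,3):
    ys=np.nonzero(m[:,x])[0]; 
    if len(ys): print(x,[(int(g[0]),int(g[-1])) for g in np.split(ys,np.where(np.diff(ys)>2)[0]+1)],end=' ')
E
```

```text
time: 12.25
tool_pos: [0.4517, 0.2036, 0.1671]
orientation: [[-0.975, 0.222, -0.0], [0.222, 0.975, 0.0], [0.0, 0.0, -1.0]]
contact_force: [0.3, 1.4, 1.2]
width: 0.0093
grasp_force: 30.8
TCP in rack mm [-166.4    0.3  167.1] y yaw in rack 0.08 F [1.4 0.1 1.2] w 0.0093 12.25
shift [-0.0003 -0.0026  0.0171] turn 0.08 rows 0.4
0 [[310.0, 150.0], [343.0, 133.0], [346.0, 113.0], [325.0, 123.0]]
5 [[309.0, 151.0], [342.0, 137.0], [347.0, 117.0], [326.0, 125.0]]
10 [[309.0, 151.0], [341.0, 141.0], [346.0, 120.0], [326.0, 126.0]]
15 [[308.0, 151.0], [339.0, 144.0], [346.0, 124.0], [327.0, 127.0]]
21 [[307.0, 152.0], [337.0, 149.0], [345.0, 128.0], [327.0, 129.0]]
306 [(116, 149)] 309 [(114, 149)] 312 [(113, 148)] 315 [(102, 105), (109, 147), (153, 157)] 318 [(108, 146), (152, 163)] 321 [(107, 145), (149, 165)] 324 [(107, 154), (158, 168)] 327 [(109, 151), (161, 170)] 330 [(111, 148), (163, 172)] 333 [(113, 150), (166, 174)] 336 [(115, 151), (168, 177)] 339 [(116, 144), (169, 177)] 342 [(118, 144), (159, 160), (165, 176)] 345 [(120, 121), (129, 139), (161, 174)] 348 [(127, 138), (158, 172)] 351 [(126, 137), (155, 170)] 354 [(127, 140), (152, 169)] 357 [(129, 142), (150, 167)] 360 [(131, 145), (149, 165)] 363 [(132, 163)]
```

The tilt is now about 10° at z 167, just where the hooked geometry puts it. I'll finish lowering.

```bash

python3 inch.py '0 0 -.0005 .004 0;0 0 -.001 .008 0;0 0 -.0015 .012 0;0 0 -.0018 .017 0;0 0 -.0018 .017 0'
python3 rk.py -169 0 137
python3 inch.py '0 0 -.0005 .004 0;0 0 -.001 .008 0;0 0 -.001 .012 0;0 0 -.001 .012 0'
python3 rk.py -169 0 137
```

```text
time: 12.72
tool_pos: [0.4511, 0.2019, 0.1499]
orientation: [[-0.975, 0.222, -0.001], [0.222, 0.975, 0.0], [0.001, 0.0, -1.0]]
contact_force: [0.5, 4.0, 1.5]
width: 0.0089
grasp_force: 31.8
TCP in rack mm [-168.3    0.5  149.9] y yaw in rack 0.08 F [4.  0.4 1.5] w 0.0089 12.7167
shift [-0.0005 -0.0007  0.0129] turn 0.08 rows 0.3
time: 13.05
tool_pos: [0.4515, 0.202, 0.1384]
orientation: [[-0.975, 0.222, 0.001], [0.222, 0.975, 0.002], [-0.001, 0.002, -1.0]]
contact_force: [1.2, 12.6, 2.3]
width: 0.0087
grasp_force: 31.5
TCP in rack mm [-168.1    0.2  138.4] y yaw in rack 0.06 F [12.6  1.7  2.3] w 0.0087 13.05
shift [-0.0002 -0.0009  0.0014] turn 0.06 rows 0.0
```

```bash

python3 inch.py '0 0 .0015 0 0;0 0 .003 .0015 0;0 0 .003 .003 0;0 0 .003 .003 0'
python3 rk.py -169 0 137
python3 - <<'E'
from tilt import *
import cv2
i=manip.get_image("scene")[:,:,::-1].copy();cv2.imwrite("pics/low_full.png",i);hsv=cv2.cvtColor(i,cv2.COLOR_BGR2HSV)
m=((hsv[...,0]>22)&(hsv[...,0]<34)&(hsv[...,1]>150)&(hsv[...,2]>50)).astype(np.uint8)
pb=W([.4892,.3658,0,77.1],np.array([(-68,-48,0),(75,-48,0),(75,-49,75),(-15,-49,75),(-80,48,46),(-80,-48,46)])+(-95,0,98));print("home",proj("scene",pb).round(1).tolist(),proj("top",pb).round(1).tolist())
for x in range(300,366,3):
    ys=np.nonzero(m[:,x])[0]; 
    if len(ys): print(x,[(int(g[0]),int(g[-1])) for g in np.split(ys,np.where(np.diff(ys)>2)[0]+1)],end=' ')
E
```

```text
time: 13.38
tool_pos: [0.4511, 0.2024, 0.1366]
orientation: [[-0.975, 0.221, -0.001], [0.221, 0.975, -0.002], [0.001, -0.003, -1.0]]
contact_force: [-5.9, -10.3, 21.8]
width: 0.0093
grasp_force: 33.2
TCP in rack mm [-167.8    0.6  136.6] y yaw in rack 0.14 F [-11.4   3.4  21.8] w 0.0093 13.3833
shift [-0.0006 -0.0012 -0.0004] turn 0.14 rows 0.0
home [[309.3, 158.2], [342.0, 141.2], [345.1, 121.8], [324.1, 132.1], [287.0, 133.0], [307.2, 147.7]] [[204.8, 235.1], [159.0, 224.1], [152.2, 223.2], [182.6, 230.6], [198.2, 268.3], [206.2, 236.2]]
300 [(141, 150)] 303 [(136, 152)] 306 [(122, 154)] 309 [(123, 156)] 312 [(111, 113), (121, 155)] 315 [(111, 113), (117, 157)] 318 [(116, 163)] 321 [(114, 166)] 324 [(115, 154), (158, 168)] 327 [(110, 151), (161, 170)] 330 [(112, 148), (163, 172)] 333 [(113, 150), (166, 174)] 336 [(115, 151), (168, 177)] 339 [(117, 144), (169, 177)] 342 [(119, 144), (159, 160), (165, 176)] 345 [(129, 139), (161, 174)] 348 [(127, 138), (158, 172)] 351 [(126, 137), (155, 170)] 354 [(127, 140), (151, 169)] 357 [(129, 142), (150, 167)] 360 [(131, 145), (149, 165)] 363 [(132, 163)]
```

```bash

python3 inch.py '0 0 -.0015 -.003 0;0 0 -.0015 -.003 0;0.04 0 -.0015 -.003 0;0.04 0 -.0015 -.003 0;0.04 0 -.0015 -.003 0;0.04 0 -.0015 -.003 0;0.04 0 -.0015 -.003 0'
python3 rk.py
python3 inch.py '0.04 0 0 -.01 0;0.04 0 0 -.03 0;0.04 0 0 -.06 0;0.04 0 0 -.1 0;0.04 0 0 -.14 0;0.04 0 -.03 -.17 0;0.04 0 -.06 -.17 0;0.04 0 -.06 -.17 0'
python3 - <<'E'
from tilt import *
import cv2
i=manip.get_image("scene")[:,:,::-1].copy();t=manip.get_image("top")[:,:,::-1].copy()
cv2.imwrite("pics/rel_s.png",i);cv2.imwrite("pics/rel_t.png",t)
def crop(i,x0,y0,w,h,k):
    c=cv2.resize(i[y0:y0+h,x0:x0+w],None,fx=k,fy=k,interpolation=2)
    for a in range((-x0)%10,w,10): cv2.line(c,(a*k,0),(a*k,5),(255,255,255),1); cv2.putText(c,str(a+x0),(a*k,15),0,.35,(255,255,255),1)
    for a in range((-y0)%10,h,10): cv2.line(c,(0,a*k),(5,a*k),(255,255,255),1); cv2.putText(c,str(a+y0),(6,a*k+4),0,.35,(255,255,255),1)
    return c
cv2.imwrite("pics/rel.png",crop(i,255,80,132,100,6))
E
```

```text
time: 14.02
tool_pos: [0.4513, 0.2021, 0.1386]
orientation: [[-0.975, 0.221, -0.0], [0.221, 0.975, -0.0], [0.0, -0.0, -1.0]]
contact_force: [-0.2, 0.6, -0.8]
width: 0.0365
grasp_force: 0.0
TCP in rack mm [-168.     0.4  138.6] y yaw in rack 0.1 F [ 0.6  0.3 -0.8] w 0.0365 14.0167
time: 14.68
tool_pos: [0.4374, 0.141, 0.3105]
orientation: [[-0.975, 0.223, 0.003], [0.223, 0.975, -0.001], [-0.003, 0.0, -1.0]]
contact_force: [0.2, -0.5, -0.5]
width: 0.0401
grasp_force: 0.0
```

View pics/rel.png

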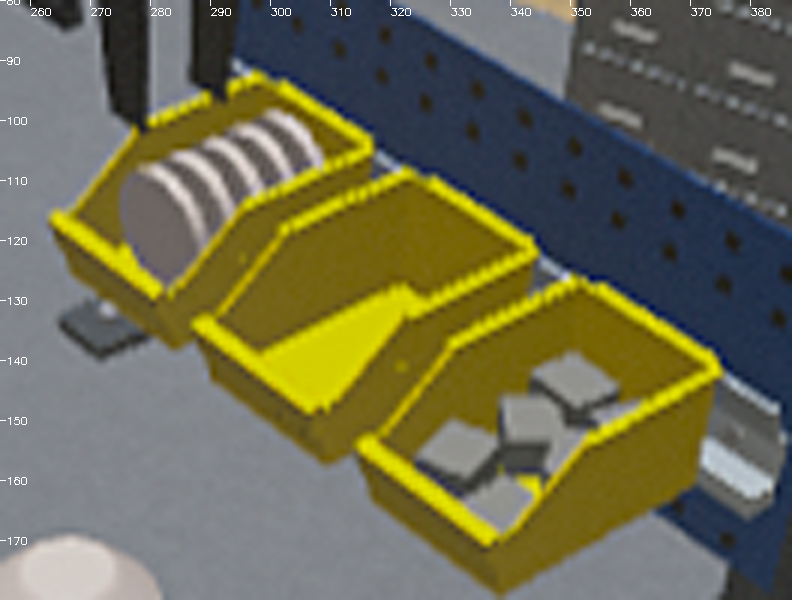

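The released bin hangs between its neighbours, and its back corners (535,248) and pull corners (195,322), (318,408) lie on the lines joining theirs to within 0.5 px. It is level and home, and the robot is clear.

```bash
python3 -c "
from bench import manip
print(manip.job_done())"
```

```text
the job is handed in; nothing more can be done
None
```

The bin is hung in the gap: hooked over the cleat at about 26° of tilt, lowered level, released and handed in at about 15 s of the 46 s. In the last picture it lines up with its neighbours to within about 0.5 px, and the gripper is clear of everything.

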